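Match the takeaway tub and lid to the started order

ROBOT

A 6-joint arm with a two-finger parallel gripper is mounted at the origin on the work surface. World frame = base frame: x ahead of the robot, y to its left, z up, the work surface at z = 0. Lengths are in mm, angles in rad, forces in N, time in s.
With the tool pointing down it reaches from about 350 to 775 mm from the base axis. Payload 7.3 kg.
Tool frame: the origin (TCP) lies midway between the tips of the shut fingers; the grasp point (between the pads) lies 19 mm behind it; z points along the fingers, y is the line along which they close (so a half turn about z gives the same grasp; the last joint's range is limited). The gripper opens to 92 mm and grips with 3 to 60 N. Pads are 19 mm wide; open, the fingers measure 130 mm over their backs; the gripper's body (75 mm by 190 mm) begins 47 mm behind the grasp point.
Start: joints at [-1.257, 0.342, 1.524, -0, 1.275, -0.146], TCP at [233.004, -470.486, 197.541] pointing down, gripper open.
Joint ranges: [-2.53, 2.53], [-0.77, 2.02], [0.04, 2.7], [-1, 4.14], [0.28, 2.66], [-3.11, 3.11]. Speed limits (rad/s): [2.57, 2.57, 3.14, 3.14, 3.14, 3.14].

INTERFACE

Orientations are given as [roll, pitch, yaw] about the fixed x, y, z axes, in that order (R = Rz(yaw) Ry(pitch) Rx(roll)).
In Python, from plant import get_obs, capture, camera_model, close_job, search_frame, regions_of, pinpoint gives the robot as it stands. The module is installed in compiled form; this text tells all that it offers.
- The arm moves only by the shell command python3 -m pendant 'ROWS'. ROWS is JSON, one flat list of numbers, 7 for each row, row after row: the shift along the tool's x, y, z in units of 30 mm (1.0 is 30 mm), then the turn, a rotation vector about the tool's x, y, z in units of 4 degrees (1.0 is 4 degrees), then the closure, from -1 (fully open) to 1 (shut), so that 0 is half open. In form: [dx, dy, dz, wx, wy, wz, gripper, dx, dy, dz, wx, wy, wz, gripper, ...]. A call has 1 to 12 rows; each row shifts and turns the commanded pose from where the row before left it, along the tool's axes as they then stand; what a row does not reach is not made up. A row lasts 1/10 s, in which the tool goes at most 50 mm and 8.59 degrees, less where a joint would pass 70% of its speed; a pose out of reach is approached as far as the arm can. A call with a number of a shift or a turn outside -1 to 1 is refused whole. A call with a gripper value outside its range is refused whole. The fingers move at their own pace and stop on an object; the grip force is fixed at half the most. Time passes only in rows, so rows that do not move let the fingers close. It gives the time, the measured TCP pose, the force, the opening and the grip force at its end, in the units of the state.
- get_obs(): the state, without advancing time (a new reading comes with each control period).
- capture(name): name is "side" or "top" or "wrist"; returns the picture (480x640x3 uint8, red, green, blue); there is no depth.
- camera_model(name): a dict with "fov_y" (degrees; the focal length in pixels is half the picture's height over the tangent of half this angle, whatever the lens; pixels are square), "cx", "cy" (the principal point, pixels), "pose" (4x4, takes a point from camera to world coordinates). Camera axes: x right, y up, looking along -z (the intrinsics and any distortion apply to the point x, -y, -z); pixel columns grow to the right and rows downward; lengths in mm; the calibration is good to about 2 mm. A picture is of the moment at which its call begins: read the wrist's pose just before it. camera_model takes no time and is no camera call; for the wrist camera it gives the pose at the moment of the call.
- close_job(): hands the job in; it is judged then, once.
Trained networks look in the newest picture that a camera, given by its name, has taken for a name from the list of things; names that differ only in an ending like _2 or _b are one class to them, and where a whole thing is asked for, a point or a joint stands for the part that bears it (a point fixed in the world has none). Each returns a list of dicts, best first, with "score" (0 to 1); they miss things now and then, are a little off and sometimes report something else, mostly with a low value. They report only what shows in the picture. A call takes as long as a camera call. They do not tell look-alikes from the thing itself.
- search_frame(camera, thing): "location" ([column, row] in pixels, amid what is visible of it).
- regions_of(camera, thing): "pixels" (480x640 bool, what is visible of it) and "location" ([column, row] in pixels, amid what is visible of it).
- pinpoint(camera, thing): "location" ([column, row] in pixels: a listed point, or the origin of a listed thing).
The state is a dict: "time": time; "joint_positions": joint angles; "dq": joint speeds; "tau": joint torques, N m; "tool_pos": TCP position; "tcp_rot": TCP orientation; "contact_force": force on the tool from outside, world axes, zero at the start; "moment": the same for the moment, N m; "grip_width": finger opening in mm; "finger_force": force on a finger pad.
Only numpy, scipy, OpenCV 4.12 (cv2) and the standard library are available. Lean on these libraries where they do the work, as an engineer would, in place of code of your own. Each camera call takes 0.05 s, during which the arm holds its last target. There are 200 camera calls.

TASK

The order on the brown mat has been started with one small closed tub, either round or square. Find the big open tub of the same shape and slide it along the counter, without lifting or tipping it, until it stands wholly on the mat in front of the small tub; then put its own matching lid on it, level and fully down. Leave the small tubs, the other big tub with its lid, and the drink where they are.

Things in the scene. Friction and masses are not known exactly. Their poses are not given: they have to be found in the camera images.
- mat: Thin flat brown mat, 280 (its x) by 220 (its y), 1 mm thick, fixed on the counter, no edge that catches. Origin: its centre; x points away from the robot (yaw within 0.2 rad). The order's small tub stands at x = +85 mm, y = 0 on it; the big tub belongs on the free part nearer the robot (its centre at about x = -45 mm, y = 0 in the mat's frame).
- tub_round: Black plastic takeaway tub, open at the top, filled with fried pieces to about 40 mm. Too wide to grip across. Origin: centre of the underside, z up. Outside height 65, wall 4 (inside diameter 108). About 0.45 kg. Round, outside diameter 116.
- tub_square: Black plastic takeaway tub, open at the top, filled with fried pieces to about 40 mm. Too wide to grip across. Origin: centre of the underside, z up. Outside height 65, wall 4 (inside 108 by 108). About 0.45 kg. Square, outside 116 by 116, sides along its x and y.
- lid_round: Grey plastic lid for tub_round, lying right way up. Origin: centre of the underside of its plug, z up. Plug diameter 92 at its foot to 96, 6 mm deep; above it a flange diameter 124, from 6 to 10 above the origin; on that a pull bar 44 long (along the lid's x), 14 wide (y), from 10 to 30 above the origin. 0.06 kg. Seated, the flange lies on the rim and the lid's origin is 59 above the tub's.
- lid_square: Grey plastic lid for tub_square, lying right way up. Origin: centre of the underside of its plug, z up. Plug 96 by 96, 6 mm deep; above it a flange 124 by 124 (sides along x and y), from 6 to 10 above the origin; on that a pull bar 44 long (along the lid's x), 14 wide (y), from 10 to 30 above the origin. 0.06 kg. Seated, the flange lies on the rim and the lid's origin is 59 above the tub's.
- small_round: Small closed round side tub, black with a grey lid, diameter 64, height 45, 0.18 kg, loose. Origin: centre of the underside. It stands either on the mat (then the order is round) or apart on the counter.
- small_square: Small closed square side tub, black with a grey lid, 64 by 64, height 45, 0.18 kg, loose. Origin: centre of the underside. It stands either on the mat (then the order is square) or apart on the counter.
- cup: White paper hot drink cup with lid, loose bystander: diameter 56 at the foot, 76 at the lid, height 85. Origin: centre of the underside.
Mind the look-alikes: they are no part of the job. What is shaped like the small_square but green or red is not meant. Leave any yellow look-alike of the lid_square alone.

How it is judged (in metres and radians):
On the way, in this order (a step that is already met when the one before it is completed fails the run):
1. the big tub of the same shape as the small tub on the mat has been slid onto the mat and is at rest (((horizontal distance between small_round and mat below 0.13 m and x of tub_round in the frame of mat between -0.09 and 0.03 m and y of tub_round in the frame of mat between -0.056 and 0.056 m and height (world z) of tub_round below 0.01 m and angle between tub_round's own z axis and vertical below 0.08 rad and linear speed of tub_round below 0.02 m/s) or (horizontal distance between small_square and mat below 0.13 m and x of tub_square in the frame of mat between -0.09 and 0.03 m and y of tub_square in the frame of mat between -0.056 and 0.056 m and height (world z) of tub_square below 0.01 m and angle between tub_square's own z axis and vertical below 0.08 rad and linear speed of tub_square below 0.02 m/s))), for 0.2 s.
2. its matching lid is seated on it, while it stands on the mat (((horizontal distance between small_round and mat below 0.13 m and x of tub_round in the frame of mat between -0.09 and 0.03 m and y of tub_round in the frame of mat between -0.056 and 0.056 m and height (world z) of tub_round below 0.01 m and angle between tub_round's own z axis and vertical below 0.08 rad and linear speed of each of tub_round, lid_round below 0.02 m/s and horizontal distance between lid_round and tub_round below 0.011 m and z of lid_round in the frame of tub_round between 0.055 and 0.0615 m and angle between lid_round's own z axis and vertical below 0.05 rad) or (horizontal distance between small_square and mat below 0.13 m and x of tub_square in the frame of mat between -0.09 and 0.03 m and y of tub_square in the frame of mat between -0.056 and 0.056 m and height (world z) of tub_square below 0.01 m and angle between tub_square's own z axis and vertical below 0.08 rad and linear speed of each of tub_square, lid_square below 0.02 m/s and horizontal distance between lid_square and tub_square below 0.011 m and z of lid_square in the frame of tub_square between 0.055 and 0.0615 m and angle between lid_square's own z axis and vertical below 0.05 rad))), for 0.2 s.
At the end, for the whole second after the job is handed in: The big tub matching the small tub on the mat stands upright wholly on the mat in front of it (centre within 56 mm of the mat's x axis, x from -90 to +30 mm), its own lid seated level (centred within 11 mm, within 2.5 mm of fully down, tilt under 0.05 rad), both at rest (((horizontal distance between small_round and mat below 0.13 m and x of tub_round in the frame of mat between -0.09 and 0.03 m and y of tub_round in the frame of mat between -0.056 and 0.056 m and height (world z) of tub_round below 0.01 m and angle between tub_round's own z axis and vertical below 0.08 rad and linear speed of each of tub_round, lid_round below 0.02 m/s and horizontal distance between lid_round and tub_round below 0.011 m and z of lid_round in the frame of tub_round between 0.055 and 0.0615 m and angle between lid_round's own z axis and vertical below 0.05 rad) or (horizontal distance between small_square and mat below 0.13 m and x of tub_square in the frame of mat between -0.09 and 0.03 m and y of tub_square in the frame of mat between -0.056 and 0.056 m and height (world z) of tub_square below 0.01 m and angle between tub_square's own z axis and vertical below 0.08 rad and linear speed of each of tub_square, lid_square below 0.02 m/s and horizontal distance between lid_square and tub_square below 0.011 m and z of lid_square in the frame of tub_square between 0.055 and 0.0615 m and angle between lid_square's own z axis and vertical below 0.05 rad))); the robot touches nothing.
It fails at once if a big tub is lifted (over 15 mm) or tipped (over 0.2 rad) (height (world z) of any of tub_round, tub_square above 0.015 m or angle between any of tub_round, tub_square's own z axis and vertical above 0.2 rad).
It fails at once if a small tub is moved by more than 20 mm (distance of any of small_round, small_square from where it was at the start of the episode above 0.02 m).
It fails at once if the big tub or the lid of the other shape is moved by more than 30 mm ((horizontal distance between small_round and mat below 0.13 m and distance of any of tub_square, lid_square from where it was at the start of the episode above 0.03 m) or (horizontal distance between small_square and mat below 0.13 m and distance of any of tub_round, lid_round from where it was at the start of the episode above 0.03 m)).
It fails at once if the drink is moved by more than 30 mm or tipped (distance of cup from where it was at the start of the episode above 0.03 m or angle between cup's own z axis and vertical above 0.25 rad).
It also fails if it takes over 51 s, if anything falls off the work surface, if the arm or the gripper's body presses on something with over 40 N, if the wrist force passes 120 N, or if a joint passes its speed limit or range.

## Working session

There is one attempt and no reset: what is moved stays moved. The work goes in short steps, Python scripts to look and compute and a shell command to move; the robot and the scene stay as the last step left them, time stands still between calls to the robot, and variables do not carry over. Pictures are saved under pics/ and viewed, at most 13 in all, crops included, and the job is handed in when it is done.

```bash
mkdir -p pics; cat > h.py <<'E'
import numpy as np,cv2
from plant import *
def ray(cam,px,z,m=None):
    m=m or camera_model(cam); f=240/np.tan(np.radians(m["fov_y"])/2)
    d=np.array([(px[0]-m["cx"])/f,-(px[1]-m["cy"])/f,-1.]); P=np.array(m["pose"])
    d=P[:3,:3]@d; o=P[:3,3]; return o+d*(z-o[2])/d[2]
def proj(cam,p,m=None):
    m=m or camera_model(cam); f=240/np.tan(np.radians(m["fov_y"])/2)
    P=np.linalg.inv(np.array(m["pose"])); q=P[:3,:3]@np.array(p)+P[:3,3]
    return np.array([m["cx"]+f*q[0]/-q[2], m["cy"]-f*q[1]/-q[2]])
E
python3 - <<'E'
from h import *
np.set_printoptions(precision=1,suppress=True)
im=capture("top");cv2.imwrite("pics/top.png",im[:,:,::-1])
im2=capture("side");cv2.imwrite("pics/side.png",im2[:,:,::-1])
print({k:v for k,v in camera_model("top").items()})
for t,z in [("mat",1),("tub_round",0),("tub_square",0),("lid_round",0),("lid_square",0),("small_round",0),("small_square",0),("cup",0)]:
    for r in pinpoint("top",t): print(t,round(r["score"],2),np.array(r["location"]),ray("top",r["location"],z))
o=get_obs();print(o["time"],o["tool_pos"],o["tcp_rot"])
E
```

```text
{'fov_y': 48.06812553165932, 'cx': 322.74428405473117, 'cy': 239.76954936345595, 'pose': array([[  -0. ,    1. ,   -0.1,  390.1],
       [  -1. ,   -0. ,   -0. ,   15.1],
       [  -0. ,    0.1,    1. , 1501.9],
       [   0. ,    0. ,    0. ,    1. ]])}
mat 0.97 [339.7 239.7] [592.3 -27.6   1. ]
tub_square 0.69 [243.  306.5] [411.7 245.3   0. ]
tub_square 0.29 [337.8 209.2] [679.9 -24.5   0. ]
lid_round 0.93 [430.1 226. ] [ 625.6 -283.6    0. ]
lid_square 0.92 [169.9 350.7] [295.7 446.3   0. ]
lid_square 0.88 [228.9 223.4] [646.1 284.7   0. ]
small_round 0.69 [176.5 250.6] [572.  432.2   0. ]
small_square 0.8 [294.  160.2] [826.   97.7   0. ]
small_square 0.65 [333.5 146.1] [865.1 -16.8   0. ]
small_square 0.59 [335.8 213.4] [667.9 -18.5   0. ]
cup 0.96 [486.7 247.5] [ 561.  -439.2    0. ]
0.5 [ 233.  -470.5  197.5] [3.1 0.  0.5]
```

View pics/top.png

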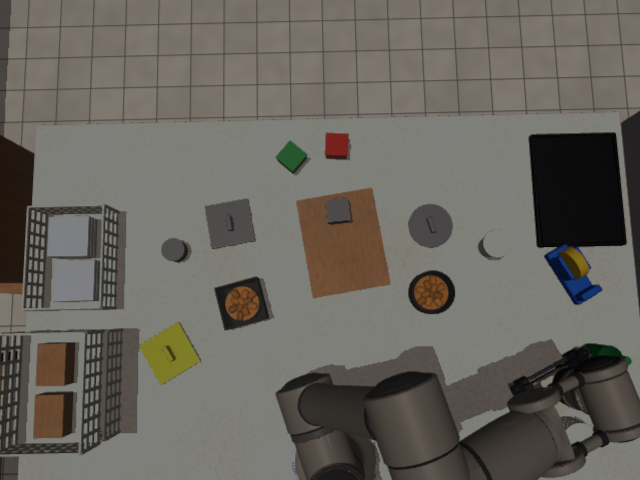

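View pics/side.png

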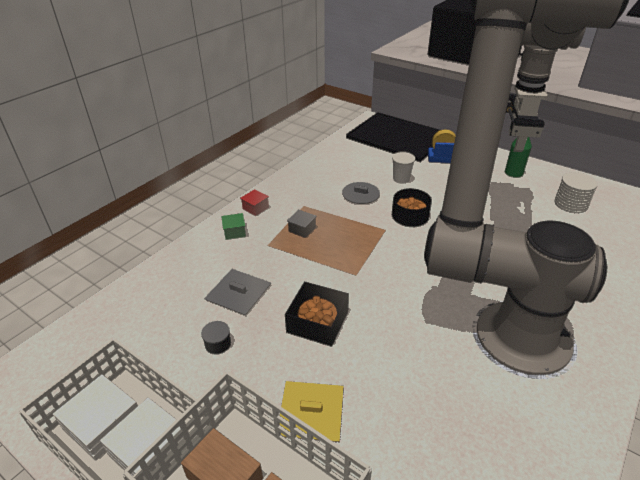

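Order is square: the grey small tub on the mat at (338,211) is the small_square (green at (292,157) and red at (337,146) are look-alikes). The big square tub is at (242,303). There are two square lids: grey at (230,224) fits the description, yellow at (170,352) is the look-alike. Next: a crop to confirm, and poses.

```bash
python3 - <<'E'
from h import *
np.set_printoptions(precision=1,suppress=True)
im=capture("top")
cv2.imwrite("pics/crop.png",cv2.resize(im[120:400,130:400,::-1],None,fx=2.1,fy=2.1,interpolation=cv2.INTER_CUBIC))
for t,z in [("mat",1),("tub_square",65),("lid_square",10),("small_square",45)]:
    for r in regions_of("top",t)[:3]:
        c=max(cv2.findContours(r["pixels"].astype(np.uint8),cv2.RETR_EXTERNAL,cv2.CHAIN_APPROX_NONE)[0],key=cv2.contourArea)
        w=np.array([ray("top",p[0],z)[:2] for p in c],np.float32)
        (x,y),(a,b),th=cv2.minAreaRect(w)
        print(t,round(r["score"],2),np.array(r["location"]),"world %.0f %.0f size %.0f %.0f ang %.1f"%(x,y,a,b,th))
hsv=cv2.cvtColor(im,cv2.COLOR_RGB2HSV)
E
```

```text
mat 0.66 [341.9 246.3] world 587 -35 size 281 219 ang 8.5
tub_square 0.55 [236.8 304. ] world 422 242 size 117 125 ang 13.9
lid_square 0.9 [165.7 348.9] world 292 446 size 129 125 ang 30.1
lid_square 0.76 [228.7 223.1] world 648 283 size 132 127 ang 8.8
lid_square 0.28 [433.3 225.8] world 629 -280 size 121 122 ang 88.7
small_square 0.85 [335.8 145.2] world 854 -23 size 62 69 ang 88.6
small_square 0.71 [293.  158.4] world 823 104 size 71 71 ang 48.5
small_square 0.61 [334.6 211.2] world 671 -22 size 72 64 ang 5.1
```

View pics/crop.png

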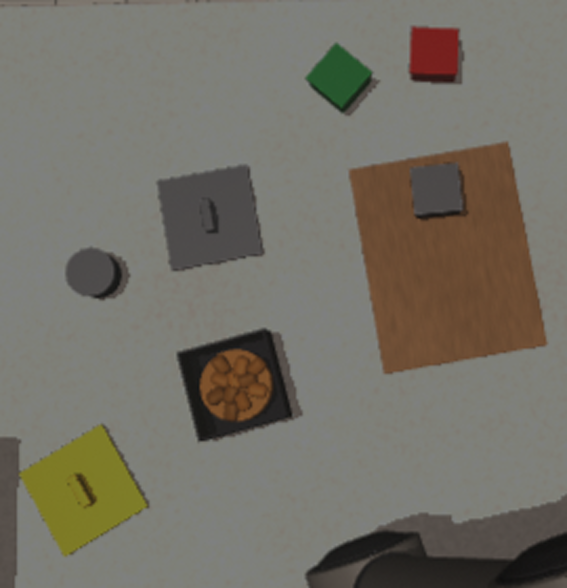

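The crop confirms it: grey square lid (208,215 in the crop), black square tub (235,385), grey small square tub on the mat (437,190). The yellow lid stays out.
Plan: grip the tub's near wall (normal ~14°), drag it to the mat, then bring the lid. I'll add a helper that converts a world goal to tool units.

```bash
cat >> h.py <<'E'
from scipy.spatial.transform import Rotation as Ro
def go(x,y,z,yawdeg=None):
    o=get_obs();R=Ro.from_euler("xyz",o["tcp_rot"]);p=np.array(o["tool_pos"])
    yaw=np.degrees(o["tcp_rot"][2]); 
    d=R.inv().apply(np.array([x,y,z])-p)/30
    print("t %.2f pos"%o["time"],np.round(p,1),"rpy deg",np.round(np.degrees(o["tcp_rot"]),2),"-> units",np.round(d,2), "wz total units", None if yawdeg is None else round(-((yawdeg-yaw+180)%360-180)/4,2),"q",np.round(o["joint_positions"],2))
E
python3 -c "
from h import *
go(480,-100,200,104)"
```

```text
t 0.75 pos [ 233.  -470.5  197.6] rpy deg [179.99   0.    26.35] -> units [12.86 -7.41 -0.08] wz total units -19.41 q [-1.26  0.34  1.52 -0.    1.28 -0.15]
```

```bash
python3 -m pendant '[1,-0.58,0,0,0,0,-1, 1,-0.58,0,0,0,0,-1, 1,-0.58,0,0,0,0,-1, 1,-0.58,0,0,0,0,-1, 1,-0.58,0,0,0,0,-1, 1,-0.58,0,0,0,0,-1, 1,-0.58,0,0,0,0,-1, 1,-0.58,0,0,0,0,-1, 1,-0.58,0,0,0,0,-1, 1,-0.58,0,0,0,0,-1, 1,-0.58,0,0,0,0,-1, 1,-0.58,0,0,0,0,-1]'
python3 -m pendant '[0,0,0,0,0,-1,-0.5, 0,0,0,0,0,-1,-0.5, 0,0,0,0,0,-1,-0.5, 0,0,0,0,0,-1,-0.5, 0,0,0,0,0,-1,-0.5, 0,0,0,0,0,-1,-0.5, 0,0,0,0,0,-1,-0.5, 0,0,0,0,0,-1,-0.5, 0,0,0,0,0,-1,-0.5, 0,0,0,0,0,-1,-0.5]'
python3 -m pendant '[0,0,0,0,0,-1,-0.5, 0,0,0,0,0,-1,-0.5, 0,0,0,0,0,-1,-0.5, 0,0,0,0,0,-1,-0.5, 0,0,0,0,0,-1,-0.5, 0,0,0,0,0,-1,-0.5, 0,0,0,0,0,-1,-0.5, 0,0,0,0,0,-1,-0.5, 0,0,0,0,0,-1,-0.5, 0,0,0,0,0,-0.41,-0.5]'
python3 -c "
from h import *
go(375,190,200,104)
import plant
m=camera_model('wrist');print(np.round(m['pose'],1))"
```

```text
time: 1.95
tool_pos: [463.7, -122.3, 197.7]
tcp_rot: [3.141, -0.0, 0.46]
contact_force: [-0.1, -0.3, -0.4]
grip_width: 92.2
finger_force: 0.0
time: 2.95
tool_pos: [463.0, -123.6, 197.6]
tcp_rot: [3.141, 0.0, 1.161]
contact_force: [-0.7, -1.1, 0.8]
grip_width: 68.8
finger_force: 0.0
time: 3.95
tool_pos: [463.0, -123.6, 197.6]
tcp_rot: [3.141, 0.0, 1.817]
contact_force: [-0.3, -0.0, -0.2]
grip_width: 68.7
finger_force: 0.0
t 3.95 pos [ 463.  -123.6  197.6] rpy deg [1.7999e+02 1.0000e-02 1.0409e+02] -> units [10.85 -0.3  -0.08] wz total units 0.02 q [-0.42  0.26  1.64 -0.    1.24 -0.67]
[[ 1.000e+00 -2.000e-01 -1.000e-01  4.459e+02]
 [ 2.000e-01  9.000e-01  2.000e-01 -5.830e+01]
 [-0.000e+00 -2.000e-01  1.000e+00  3.837e+02]
 [ 0.000e+00  0.000e+00  0.000e+00  1.000e+00]]
```

```bash
python3 -m pendant '[1,-0.03,0,0,0,0,-0.5, 1,-0.03,0,0,0,0,-0.5, 1,-0.03,0,0,0,0,-0.5, 1,-0.03,0,0,0,0,-0.5, 1,-0.03,0,0,0,0,-0.5, 1,-0.03,0,0,0,0,-0.5, 1,-0.03,0,0,0,0,-0.5, 1,-0.03,0,0,0,0,-0.5, 1,-0.03,0,0,0,0,-0.5, 1,-0.03,0,0,0,0,-0.5, 0.85,-0.03,0,0,0,0,-0.5, 0,0,0,0,0,0,-0.5]'
python3 - <<'E'
from h import *
np.set_printoptions(precision=1,suppress=True)
m=camera_model("wrist");im=capture("wrist");cv2.imwrite("pics/w1.png",im[:,:,::-1])
print(m["fov_y"])
for t,z in [("tub_square",65)]:
    for r in regions_of("wrist",t)[:2]:
        c=max(cv2.findContours(r["pixels"].astype(np.uint8),cv2.RETR_EXTERNAL,cv2.CHAIN_APPROX_NONE)[0],key=cv2.contourArea)
        w=np.array([ray("wrist",p[0],z,m)[:2] for p in c],np.float32)
        print(r["score"],r["location"],cv2.boundingRect(c),cv2.minAreaRect(w))
    for r in pinpoint("wrist",t): print(r["score"],r["location"],ray("wrist",r["location"],0,m))
go(364,232,150,104)
E
```

```text
time: 5.15
tool_pos: [373.9, 191.9, 197.6]
tcp_rot: [3.141, -0.001, 1.817]
contact_force: [0.3, -0.0, 0.1]
grip_width: 68.7
finger_force: 0.0
62.02354497144783
0.98 [389.8, 178.6] (317, 103, 153, 150) ((418.4815673828125, 243.3997344970703), (116.85538482666016, 116.573974609375), 14.07901382446289)
0.76 [376.4, 176.3] [416.5 241.5   0. ]
t 5.30 pos [374.8 189.5 197.5] rpy deg [180.   0. 104.] -> units [ 1.5 -0.   1.6] wz total units -0.0 q [ 0.3  0.1  1.8 -0.   1.2  0. ]
```

View pics/w1.png

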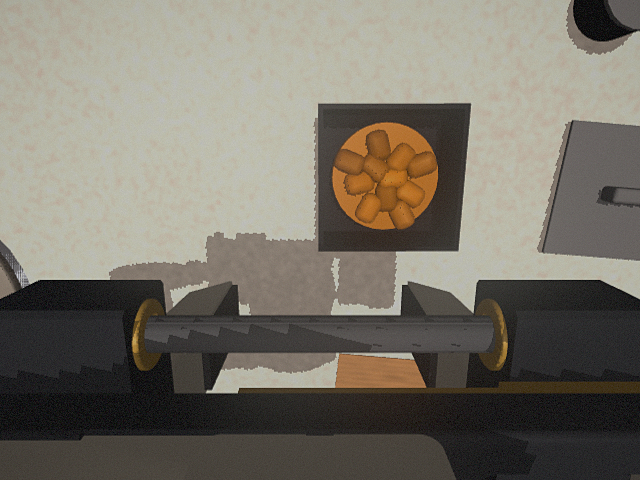

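Tub rim at (318–470, 103–250) fits at (418.5, 243.4), yaw 14.1°, and the near wall's mid is at (364, 230). Set the opening to 23 mm, go above and descend.

```bash
python3 -m pendant '[0.7,0,0,0,0,0,0.5, 0.7,0,0.5,0,0,0,0.5, 0,0,1,0,0,0,0.5, 0,0,1,0,0,0,0.5, 0,0,0.5,0,0,0,0.5, 0,0,0,0,0,0,0.5]'
python3 -c "
from h import *
go(364.2,229.8,46,104)"
```

```text
time: 5.9
tool_pos: [363.6, 229.1, 105.7]
tcp_rot: [-3.137, 0.001, 1.813]
contact_force: [-0.4, -0.3, 0.5]
grip_width: 26.2
finger_force: 0.0
t 5.90 pos [363.6 229.1 105.7] rpy deg [-1.7975e+02  5.0000e-02  1.0388e+02] -> units [0.02 0.03 1.99] wz total units -0.03 q [ 0.38  0.28  1.9  -0.    0.96  0.14]
```

```bash
python3 -m pendant '[0,0,0.6,0,0,0,0.5, 0,0,0.6,0,0,0,0.5, 0,0,0.4,0,0,0,0.5, 0,0,0.35,0,0,0,0.5, 0,0,0,0,0,0,0.5]'
python3 -m pendant '[0,0,0,0,0,0,0.7, 0,0,0,0,0,0,0.85, 0,0,0,0,0,0,1, 0,0,0,0,0,0,1, 0,0,0,0,0,0,1]'
python3 -c "
from h import *
print(ray)
c,s=np.cos(np.radians(8.5)),np.sin(np.radians(8.5))
go(542.5-56*c,-41.7-56*s,46,98.5)"
```

```text
time: 6.4
tool_pos: [364.6, 230.0, 48.6]
tcp_rot: [-3.141, 0.0, 1.814]
contact_force: [-0.1, 0.3, 0.0]
grip_width: 22.8
finger_force: 0.0
time: 6.9
tool_pos: [364.7, 230.7, 49.2]
tcp_rot: [3.141, 0.0, 1.815]
contact_force: [0.5, -0.7, -0.8]
grip_width: 0.6
finger_force: 0.0
<function ray at 0x7fa394e94c20>
t 6.90 pos [364.7 230.7  49.2] rpy deg [179.97   0.   103.99] -> units [-10.06   1.7    0.11] wz total units 1.37 q [ 0.39  0.37  1.97 -0.    0.8   0.14]
```

Fully shut with no force: the wall is not between the fingers. Look.

```bash
python3 - <<'E'
from h import *
im=capture("wrist");cv2.imwrite("pics/w2.png",im[:,:,::-1])
m=camera_model("wrist")
r=regions_of("wrist","tub_square")[0]
c=max(cv2.findContours(r["pixels"].astype(np.uint8),cv2.RETR_EXTERNAL,cv2.CHAIN_APPROX_NONE)[0],key=cv2.contourArea)
w=np.array([ray("wrist",p[0],65,m)[:2] for p in c],np.float32)
print(r["score"],cv2.minAreaRect(w),proj("wrist",[364.7,230.7,49.2],m))
E
```

```text
0.92 ((411.7655029296875, 269.4324035644531), (115.41983032226562, 69.35333251953125), 14.024211883544922) [320.96477416 284.79958022]
```

View pics/w2.png

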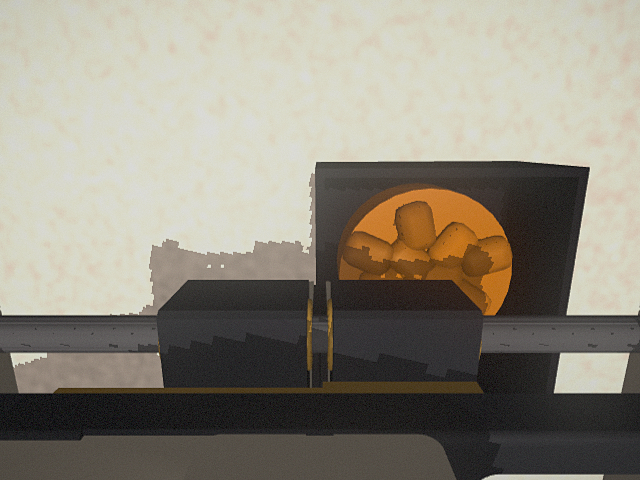

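```bash
python3 -m pendant '[0,0,0,0,0,0,1, 0,0,0,0,0,0,1, 0,0,0,0,0,0,1]'; python3 - <<'E'
from h import *
im=capture("wrist")
cv2.imwrite("pics/w3.png",cv2.resize(im[140:400,220:440,::-1],None,fx=2.3,fy=2.3,interpolation=cv2.INTER_CUBIC))
print(get_obs()["finger_force"],get_obs()["grip_width"])
E
```

```text
time: 7.3
tool_pos: [364.5, 230.6, 49.0]
tcp_rot: [-3.142, 0.0, 1.815]
contact_force: [-0.4, 0.5, -0.8]
grip_width: 0.4
finger_force: 0.0
0.0 0.33971874656268825
```

View pics/w3.png

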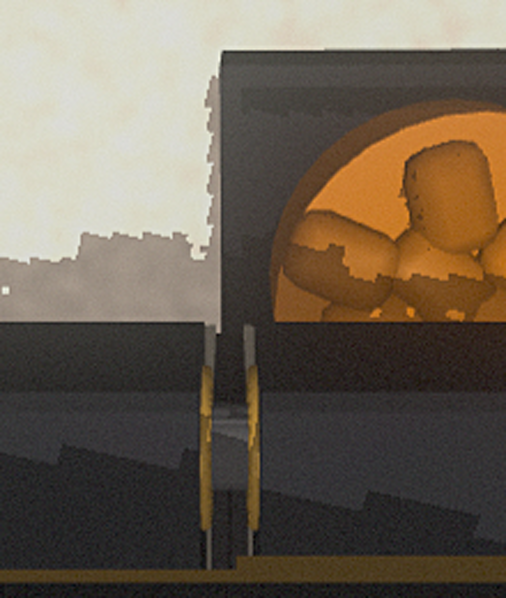

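Visually the pads stand about 4 mm apart around the wall although the reading says 0.4 mm. A short test drag will settle it.

```bash
python3 -m pendant '[-0.2,0,0,0,0,0,1, -0.4,0,0,0,0,0,1, -0.4,0,0,0,0,0,1, 0,0,0,0,0,0,1]'
python3 - <<'E'
from h import *
m=camera_model("wrist")
im=capture("wrist")
r=regions_of("wrist","tub_square")[0]
c=max(cv2.findContours(r["pixels"].astype(np.uint8),cv2.RETR_EXTERNAL,cv2.CHAIN_APPROX_NONE)[0],key=cv2.contourArea)
w=np.array([ray("wrist",p[0],65,m)[:2] for p in c],np.float32)
print(r["score"],cv2.minAreaRect(w))
im=capture("top")
r=regions_of("top","tub_square")[0]; print(r["score"],r["location"])
E
```

```text
time: 7.75
tool_pos: [372.1, 199.9, 49.0]
tcp_rot: [-3.141, 0.0, 1.813]
contact_force: [-0.4, 0.2, -0.9]
grip_width: 0.1
finger_force: 0.0
0.77 ((415.9493408203125, 252.37619018554688), (115.72074127197266, 98.17530059814453), 14.215339660644531)
0.56 [226.4, 293.2]
```

Tub did not follow, so the wall can't be gripped. I'll push instead, low down: first near wall by +51 mm along tub x with shut fingers, then the +y wall with two spread fingers (stable) 307 mm along −y.

```bash
python3 -m pendant '[0,0,-0.7,0,0,0,1, 0,0,-0.8,0,0,0,1, 0,0,-0.3,0,0,0,1, 0,0,0,0,0,0,1]'
python3 - <<'E'
from h import *
m=camera_model("wrist");im=capture("wrist");
for r in regions_of("wrist","tub_square")[:1]:
    c=max(cv2.findContours(r["pixels"].astype(np.uint8),cv2.RETR_EXTERNAL,cv2.CHAIN_APPROX_NONE)[0],key=cv2.contourArea)
    w=np.array([ray("wrist",p[0],65,m)[:2] for p in c],np.float32)
    print(r["score"],r["location"],cv2.minAreaRect(w))
im=capture("top")
for r in regions_of("top","tub_square")[:1]:
    c=max(cv2.findContours(r["pixels"].astype(np.uint8),cv2.RETR_EXTERNAL,cv2.CHAIN_APPROX_NONE)[0],key=cv2.contourArea)
    w=np.array([ray("top",p[0],65)[:2] for p in c],np.float32)
    print(r["score"],r["location"],cv2.minAreaRect(w))
go(334.1,222.2,105,104)
E
```

```text
time: 8.35
tool_pos: [372.5, 201.9, 103.9]
tcp_rot: [3.139, -0.0, 1.815]
contact_force: [-0.2, -0.5, -1.3]
grip_width: 0.2
finger_force: 0.0
0.64 [421.1, 196.2] ((418.3332214355469, 244.17657470703125), (116.63103485107422, 115.25173950195312), 14.055453300476074)
0.81 [254.5, 296.3] ((446.82958984375, 193.45208740234375), (93.7052001953125, 24.362443923950195), 18.141788482666016)
t 8.55 pos [371.1 201.3 102. ] rpy deg [-1.7989e+02  1.0000e-02  1.0399e+02] -> units [ 0.97 -1.03 -0.1 ] wz total units -0.0 q [ 0.32  0.27  1.93 -0.    0.94  0.07]
```

Tub unmoved at (418.4, 244). Go outside its near wall and down.

```bash
python3 -m pendant '[0.5,-0.5,0,0,0,0,1, 0.47,-0.55,0,0,0,0,1, 0,0,0,0,0,0,1, 0,0,0.8,0,0,0,1, 0,0,0.8,0,0,0,1, 0,0,0.8,0,0,0,1, 0,0,0.5,0,0,0,1, 0,0,0,0,0,0,1]'
python3 -c "
from h import *
go(418.4-87*.97+61*.97,243.8-87*.2436+61*.2436,14,104)"
```

```text
time: 9.35
tool_pos: [333.2, 221.2, 14.0]
tcp_rot: [-3.137, 0.001, 1.815]
contact_force: [0.0, 0.4, 0.4]
grip_width: 0.7
finger_force: 0.0
t 9.35 pos [333.2 221.2  14. ] rpy deg [-1.7974e+02  5.0000e-02  1.0398e+02] -> units [ 0.04  2.07 -0.01] wz total units -0.01 q [ 0.39  0.4   2.08 -0.    0.67  0.15]
```

```bash
python3 -m pendant '[0.04,0.15,0,0,0,0,1, 0,0.2,0,0,0,0,1, 0,0.25,0,0,0,0,1, 0,0.25,0,0,0,0,1, 0,0.25,0,0,0,0,1, 0,0.25,0,0,0,0,1, 0,0.25,0,0,0,0,1, 0,0.25,0,0,0,0,1, 0,0.15,0,0,0,0,1, 0,0.07,0,0,0,0,1, 0,0,0,0,0,0,1]'
python3 - <<'E'
from h import *
m=camera_model("wrist");im=capture("wrist");
r=regions_of("wrist","tub_square")[0]
c=max(cv2.findContours(r["pixels"].astype(np.uint8),cv2.RETR_EXTERNAL,cv2.CHAIN_APPROX_NONE)[0],key=cv2.contourArea)
w=np.array([ray("wrist",p[0],65,m)[:2] for p in c],np.float32)
print(r["score"],cv2.minAreaRect(w)); go(400,200,14)
E
```

```text
time: 10.45
tool_pos: [394.5, 238.4, 16.2]
tcp_rot: [3.141, 0.0, 1.815]
contact_force: [-2.8, -1.2, 1.8]
grip_width: 0.7
finger_force: 1.3
0.81 ((449.0231628417969, 286.03497314453125), (106.93421936035156, 54.52690887451172), 13.652304649353027)
t 10.55 pos [394.5 238.3  16.1] rpy deg [179.95   0.   103.99] -> units [-1.28 -0.13  0.07] wz total units None q [ 0.38  0.47  1.92 -0.    0.75  0.13]
```

Pushing works. Back off, rise, and re-measure while heading to the +y side.

```bash
python3 -m pendant '[0,-0.4,0,0,0,0,1, 0,0,-1,0,0,0,0, 0,0,-1,0,0,0,-0.3, 0,0,-1,0,0,0,-0.3, 0,0,-1,0,0,0,-0.3, 0,0,0,0,0,0,-0.3]'
python3 - <<'E'
from h import *
m=camera_model("wrist");im=capture("wrist");
r=regions_of("wrist","tub_square")[0]
c=max(cv2.findContours(r["pixels"].astype(np.uint8),cv2.RETR_EXTERNAL,cv2.CHAIN_APPROX_NONE)[0],key=cv2.contourArea)
w=np.array([ray("wrist",p[0],65,m)[:2] for p in c],np.float32)
q=cv2.minAreaRect(w);print(r["score"],q)
a=np.radians(q[2]); C=np.array(q[0]); p=C+82*np.array([-np.sin(a),np.cos(a)])
T=np.array([542.5,-41.7])-C; print("remaining xt,yt",T@[np.cos(a),np.sin(a)],T@[-np.sin(a),np.cos(a)])
go(p[0],p[1],105,90+q[2])
E
```

```text
time: 11.15
tool_pos: [385.6, 236.6, 139.8]
tcp_rot: [3.132, -0.001, 1.815]
contact_force: [0.6, -0.9, -0.5]
grip_width: 35.8
finger_force: 0.0
0.82 ((462.62506103515625, 260.528076171875), (121.3497543334961, 106.98912048339844), 14.004796028137207)
remaining xt,yt 4.360558328973765 -312.57447341753584
t 11.25 pos [383.2 235.6 136.4] rpy deg [ 1.7984e+02 -1.0000e-02  1.0398e+02] -> units [2.9  2.76 1.06] wz total units -0.01 q [ 0.38  0.27  1.82 -0.    1.05  0.14]
```

```bash
python3 -m pendant '[0.7,0.7,0,0,0,0,-0.3, 0.8,0.8,0,0,0,0,-0.3, 0.8,0.8,0,0,0,0,-0.3, 0.5,0.6,0,0,0,0,-0.3, 0,0,0.5,0,0,0,-0.3, 0,0,1,0,0,0,-0.3, 0,0,1,0,0,0,-0.3, 0,0,1,0,0,0,-0.3, 0,0,0.5,0,0,0,-0.3, 0,0,0,0,0,0,-0.3]'
python3 - <<'E'
from h import *
im=capture("top");m=camera_model("top")
cv2.imwrite("pics/t2.png",cv2.resize(im[170:370,170:400,::-1],None,fx=2.5,fy=2.5))
go(448,336.5,14,104)
E
```

```text
time: 12.25
tool_pos: [444.3, 336.5, 12.1]
tcp_rot: [-3.135, 0.002, 1.815]
contact_force: [0.5, -1.1, -0.2]
grip_width: 60.2
finger_force: 0.0
t 12.30 pos [445.4 337.2  13.9] rpy deg [-1.7977e+02  7.0000e-02  1.0398e+02] -> units [-0.04  0.08 -0.  ] wz total units -0.0 q [ 0.51  0.61  1.65 -0.    0.89  0.27]
```

View pics/t2.png

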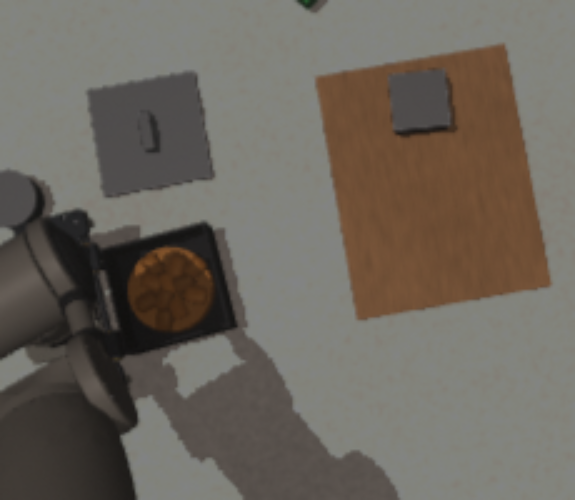

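Tub is at crop (170,290), the fingers are right against its left side, and the path to the mat is clear. Push.

```bash
python3 -m pendant '[-0.3,0.08,0,0,0,0,-0.3, -0.4,0,0,0,0,0,-0.3, -0.6,0,0,0,0,0,-0.3, -0.6,0,0,0,0,0,-0.3, -0.6,0,0,0,0,0,-0.3, -0.6,0,0,0,0,0,-0.3, -0.6,0,0,0,0,0,-0.3, -0.6,0,0,0,0,0,-0.3, -0.6,0,0,0,0,0,-0.3, -0.6,0,0,0,0,0,-0.3, -0.4,0,0,0,0,0,-0.3, -0.2,0,0,0,0,0,-0.3]'
python3 - <<'E'
from h import *
im=capture("top");m=camera_model("top")
for r in regions_of("top","tub_square")[:2]:
    c=max(cv2.findContours(r["pixels"].astype(np.uint8),cv2.RETR_EXTERNAL,cv2.CHAIN_APPROX_NONE)[0],key=cv2.contourArea)
    w=np.array([ray("top",p[0],65,m)[:2] for p in c],np.float32)
    print(r["score"],r["location"],cv2.minAreaRect(w))
go(542.5-.242*67.5,-41.7+.97*67.5,14,104)
E
```

```text
time: 13.5
tool_pos: [493.9, 160.0, 16.9]
tcp_rot: [3.14, -0.0, 1.813]
contact_force: [-2.1, 5.0, 3.4]
grip_width: 59.9
finger_force: 2.5
0.82 [302.3, 271.7] ((511.2239074707031, 80.09713745117188), (119.97254943847656, 90.44017791748047), 14.024324417114258)
t 13.60 pos [493.7 160.1  16.5] rpy deg [1.7994e+02 3.0000e-02 1.0393e+02] -> units [-4.67 -0.04  0.09] wz total units -0.02 q [ 0.17  0.55  1.76 -0.    0.83 -0.08]
```

```bash
python3 -m pendant '[-0.3,0,0,0,0,0,-0.3, -0.5,0,0,0,0,0,-0.3, -0.5,0,0,0,0,0,-0.3, -0.6,0,0,0,0,0,-0.3, -0.6,0,0,0,0,0,-0.3, -0.6,0,0,0,0,0,-0.3, -0.5,0,0,0,0,0,-0.3, -0.4,0,0,0,0,0,-0.3, -0.3,0,0,0,0,0,-0.3, -0.2,0,0,0,0,0,-0.3, -0.15,0,0,0,0,0,-0.3, 0,0,0,0,0,0,-0.3]'
python3 -m pendant '[0.4,0,0,0,0,0,-0.3, 0.5,0,-0.5,0,0,0,-0.3, 0,0,-1,0,0,0,-0.3, 0,0,-1,0,0,0,0, 0,0,-1,0,0,0,0, 0,0,-1,0,0,0,0, 0,0,0,0,0,0,0]'
python3 - <<'E'
from h import *
im=capture("top");m=camera_model("top")
for t,z in [("tub_square",65),("lid_square",10),("mat",1)]:
  for r in regions_of("top",t)[:2]:
    c=max(cv2.findContours(r["pixels"].astype(np.uint8),cv2.RETR_EXTERNAL,cv2.CHAIN_APPROX_NONE)[0],key=cv2.contourArea)
    w=np.array([ray("top",p[0],z,m)[:2] for p in c],np.float32)
    print(t,r["score"],r["location"],cv2.minAreaRect(w))
mw=camera_model("wrist");iw=capture("wrist");cv2.imwrite("pics/w4.png",iw[:,:,::-1])
for r in regions_of("wrist","tub_square")[:1]:
    c=max(cv2.findContours(r["pixels"].astype(np.uint8),cv2.RETR_EXTERNAL,cv2.CHAIN_APPROX_NONE)[0],key=cv2.contourArea)
    w=np.array([ray("wrist",p[0],65,mw)[:2] for p in c],np.float32)
    print("wrist",r["score"],r["location"],cv2.minAreaRect(w))
go(648,283,150,188.8)
E
```

```text
time: 14.8
tool_pos: [527.0, 24.9, 15.9]
tcp_rot: [-3.141, 0.001, 1.815]
contact_force: [-0.4, -0.2, 0.2]
grip_width: 59.6
finger_force: 0.0
time: 15.5
tool_pos: [522.5, 52.5, 154.9]
tcp_rot: [3.134, 0.003, 1.816]
contact_force: [0.3, -1.0, -0.2]
grip_width: 45.5
finger_force: 0.0
tub_square 0.86 [351.9, 259.0] ((542.9690551757812, -50.654579162597656), (118.85735321044922, 96.76722717285156), 12.796805381774902)
lid_square 0.88 [168.6, 349.9] ((292.5380554199219, 446.5353088378906), (133.6636199951172, 126.78190612792969), 30.067415237426758)
lid_square 0.8 [227.3, 221.7] ((646.4080810546875, 281.19476318359375), (123.96932220458984, 125.70074462890625), 9.69810962677002)
mat 0.8 [361.3, 224.8] ((587.3860473632812, -34.70097351074219), (281.4734191894531, 221.33790588378906), 8.589685440063477)
mat 0.17 [174.5, 247.3] ((576.3536987304688, 439.8152770996094), (75.64236450195312, 63.56824493408203), 62.53207015991211)
wrist 0.94 [318.2, 314.0] ((525.5026245117188, 16.48230743408203), (103.26132202148438, 35.85905838012695), 13.200241088867188)
t 15.80 pos [519.5  52.  149.7] rpy deg [-1.7986e+02 -3.0000e-02  1.0400e+02] -> units [ 6.44  6.02 -0.02] wz total units -21.2 q [-0.05  0.38  1.6  -0.    1.16 -0.29]
```

Tub stands on the mat at about (543,−45). Now toward the grey lid.

```bash
python3 -m pendant '[0.7,0.79,0,0,0,-1,0, 0.63,0.85,0,0,0,0,0, 0.7,0.79,0,0,0,0,0, 0.7,0.79,0,0,0,0,0, 0.7,0.79,0,0,0,0,0, 0.7,0.79,0,0,0,0,0, 0.7,0.79,0,0,0,0,0, 0.7,0.79,0,0,0,0,0, 0.7,0.79,0,0,0,0,0, 0,0,0,0,0,-1,0, 0,0,0,0,0,-1,0, 0,0,0,0,0,-1,0]' | head -3
python3 -m pendant '[0,0,0,0,0,-1,0, 0,0,0,0,0,-1,0, 0,0,0,0,0,-1,0, 0,0,0,0,0,-1,0, 0,0,0,0,0,-1,0, 0,0,0,0,0,-1,0, 0,0,0,0,0,-1,0, 0,0,0,0,0,-1,0, 0,0,0,0,0,-1,0, 0,0,0,0,0,-1,0, 0,0,0,0,0,-1,0, 0,0,0,0,0,-1,0]' | head -3
python3 -m pendant '[0,0,0,0,0,-1,0, 0,0,0,0,0,-1,0, 0,0,0,0,0,-1,0, 0,0,0,0,0,-1,0, 0,0,0,0,0,-1,0, 0,0,0,0,0,-0.2,0, 0,0,0,0,0,0,0]' | head -3
python3 - <<'E'
from h import *
m=camera_model("wrist");im=capture("wrist");cv2.imwrite("pics/w5.png",im[:,:,::-1])
for r in regions_of("wrist","lid_square")[:2]:
    c=max(cv2.findContours(r["pixels"].astype(np.uint8),cv2.RETR_EXTERNAL,cv2.CHAIN_APPROX_NONE)[0],key=cv2.contourArea)
    w=np.array([ray("wrist",p[0],10,m)[:2] for p in c],np.float32)
    print(r["score"],r["location"],cv2.minAreaRect(w))
for r in pinpoint("wrist","lid_square"): print(r["score"],r["location"],ray("wrist",r["location"],0,m))
go(648,282,100,188.8)
E
```

```text
time: 17.0
tool_pos: [668.6, 295.0, 148.8]
tcp_rot: [-3.139, -0.0, 2.097]
time: 18.2
tool_pos: [668.7, 294.6, 149.3]
tcp_rot: [-3.14, -0.002, 2.935]
time: 18.9
tool_pos: [668.8, 294.6, 149.9]
tcp_rot: [-3.141, -0.002, -2.99]
0.72 [309.7, 190.5] ((643.7516479492188, 282.26873779296875), (124.09586334228516, 124.84813690185547), 9.675821304321289)
0.58 [308.3, 193.6] [643.42959081 282.11420998   0.        ]
t 19.05 pos [669.  294.7 150.6] rpy deg [-1.7999e+02 -3.0000e-02 -1.7128e+02] -> units [ 0.76 -0.31  1.69] wz total units -0.02 q [ 0.31  0.78  0.9  -0.    1.47 -1.41]
```

View pics/w5.png

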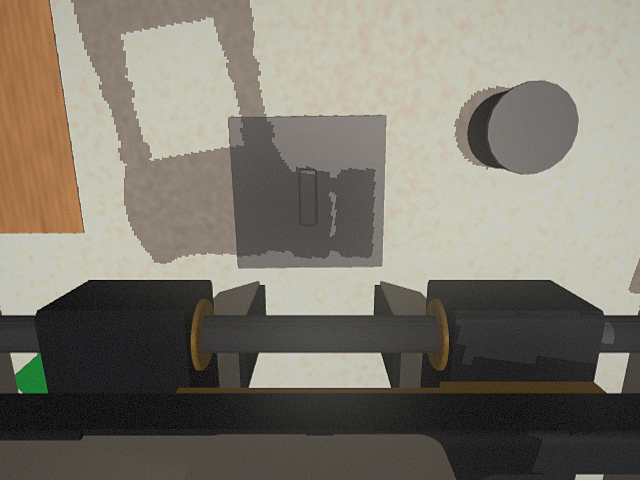

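Grey lid with bar at (308,196), centred at (643.7, 282.2), yaw 9.7°. Move over it.

```bash
python3 -m pendant '[0.45,-0.14,0,0,0,-0.25,0, 0.45,-0.14,0.5,0,0,0,0, 0,0,1,0,0,0,0, 0,0,1,0,0,0,0, 0,0,0.5,0,0,0,0, 0,0,0,0,0,0,0]' | head -3
python3 - <<'E'
from h import *
m=camera_model("wrist");im=capture("wrist")
for r in regions_of("wrist","lid_square")[:1]:
    c=max(cv2.findContours(r["pixels"].astype(np.uint8),cv2.RETR_EXTERNAL,cv2.CHAIN_APPROX_NONE)[0],key=cv2.contourArea)
    w=np.array([ray("wrist",p[0],10,m)[:2] for p in c],np.float32)
    print(r["score"],r["location"],cv2.minAreaRect(w))
go(643.7,282.2,13,189.7)
E
```

```text
time: 19.65
tool_pos: [642.4, 281.6, 58.3]
tcp_rot: [-3.141, -0.005, -2.971]
0.84 [320.9, 226.5] ((630.7665405273438, 280.16485595703125), (98.83699035644531, 124.13462829589844), 9.454717636108398)
t 19.75 pos [644.5 282.3  61.9] rpy deg [ 1.8000e+02  7.0000e-02 -1.7023e+02] -> units [0.03 0.   1.63] wz total units 0.02 q [ 0.3   0.78  1.13 -0.    1.22 -1.44]
```

```bash
python3 -m pendant '[0,0,0.6,0,0,0,0, 0,0,0.5,0,0,0,0, 0,0,0.33,0,0,0,0, 0,0,0.2,0,0,0,0, 0,0,0,0,0,0,0, 0,0,0,0,0,0,0]'
python3 -m pendant '[0,0,0,0,0,0,0.5, 0,0,0,0,0,0,1, 0,0,0,0,0,0,1, 0,0,0,0,0,0,1]'
```

```text
time: 20.35
tool_pos: [644.2, 282.2, 12.5]
tcp_rot: [-3.142, 0.001, -2.971]
contact_force: [-0.2, 0.4, -1.0]
grip_width: 45.7
finger_force: 0.0
time: 20.75
tool_pos: [643.9, 282.1, 12.3]
tcp_rot: [-3.142, 0.0, -2.971]
contact_force: [-0.0, -0.5, 0.5]
grip_width: 18.9
finger_force: 0.0
```

```bash
python3 -m pendant '[0,0,0,0,0,0,1, 0,0,0,0,0,0,1, 0,0,0,0,0,0,1]'

```

```text
time: 21.05
tool_pos: [643.8, 282.1, 12.1]
tcp_rot: [-3.141, 0.0, -2.971]
contact_force: [0.4, -0.3, -0.2]
grip_width: 0.8
finger_force: 0.0
```

Again shut without force: fingertips seem to be higher than the reading suggests. Look from the wrist.

```bash
python3 - <<'E'
from h import *
im=capture("wrist"); a=im[150:420,180:460,::-1]
im=capture("side"); p=proj("side",[644,282,12]); print(p)
x,y=int(p[0]),int(p[1]); b=im[y-70:y+50,x-70:x+70,::-1]
cv2.imwrite("pics/w6.png",np.hstack([cv2.resize(a,(400,386)),cv2.resize(b,(400,386),interpolation=cv2.INTER_CUBIC)]))
E
```

```text
[237.15825461 289.2454122 ]
```

View pics/w6.png

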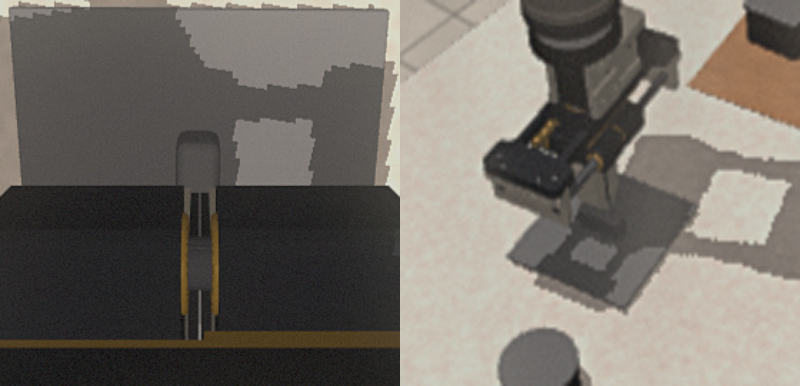

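The shut fingers stand above the bar, so the tips are ~20 mm higher than the reported TCP. Open and feel downward in small steps, watching the force.

```bash
python3 -m pendant '[0,0,0,0,0,0,0.2, 0,0,0,0,0,0,0.2, 0,0,0,0,0,0,0.2, 0,0,0,0,0,0,0.2, 0,0,0.1,0,0,0,0.2, 0,0,0.1,0,0,0,0.2, 0,0,0,0,0,0,0.2]'
python3 -m pendant '[0,0,0.1,0,0,0,0.2, 0,0,0.1,0,0,0,0.2, 0,0,0,0,0,0,0.2]'
```

```text
time: 21.85
tool_pos: [643.4, 282.0, 5.3]
tcp_rot: [-3.141, -0.001, -2.971]
contact_force: [0.6, -0.5, 0.2]
grip_width: 36.7
finger_force: 0.0
time: 22.15
tool_pos: [643.5, 282.0, -0.6]
tcp_rot: [-3.141, -0.001, -2.971]
contact_force: [-0.9, 0.1, -0.1]
grip_width: 36.6
finger_force: 0.0
```

```bash
python3 -m pendant '[0,0,0.1,0,0,0,0.2, 0,0,0.1,0,0,0,0.2, 0,0,0,0,0,0,0.2]'|sed -n '2p;4p'
python3 -m pendant '[0,0,0,0,0,0,0.6, 0,0,0,0,0,0,1, 0,0,0,0,0,0,1, 0,0,0,0,0,0,1, 0,0,0,0,0,0,1]'
```

```text
tool_pos: [643.5, 282.0, -6.5]
contact_force: [-0.8, 0.8, -0.2]
time: 22.95
tool_pos: [643.9, 282.1, -5.7]
tcp_rot: [-3.142, 0.0, -2.971]
contact_force: [0.7, -0.1, -0.1]
grip_width: 13.2
finger_force: 30.0
```

Gripped: 13.2 mm opening, 30 N. Lift and carry to a spot beyond the tub from which the wrist camera sees it.

```bash
python3 -m pendant '[0,0,-0.3,0,0,0,1, 0,0,-0.7,0,0,0,1, 0,0,-1,0,0,0,1, 0,0,-1,0,0,0,1, 0,0,-1,0,0,0,1, 0,0,-0.5,0,0,0,1]' | tail -2
python3 -m pendant '[0.11,-0.5,0,0,0,-1,1, 0.12,-0.9,0,0,0,0,1, 0.12,-1,0,0,0,0,1, 0.12,-1,0,0,0,0,1, 0.12,-1,0,0,0,0,1, 0.12,-1,0,0,0,0,1, 0.12,-1,0,0,0,0,1, 0.12,-1,0,0,0,0,1, 0.12,-1,0,0,0,0,1, 0.12,-1,0,0,0,0,1, 0,-0.7,0,0,0,0,1, 0,0,0,0,0,0,1]'
python3 - <<'E'
from h import *
m=camera_model("wrist");im=capture("wrist");cv2.imwrite("pics/w7.png",im[:,:,::-1])
for r in regions_of("wrist","tub_square")[:1]:
    c=max(cv2.findContours(r["pixels"].astype(np.uint8),cv2.RETR_EXTERNAL,cv2.CHAIN_APPROX_NONE)[0],key=cv2.contourArea)
    w=np.array([ray("wrist",p[0],65,m)[:2] for p in c],np.float32)
    print(r["score"],r["location"],cv2.minAreaRect(w))
go(543,-43,100,194)
E
```

```text
grip_width: 13.5
finger_force: 30.0
time: 24.75
tool_pos: [680.9, -23.7, 129.4]
tcp_rot: [-3.141, 0.001, -2.904]
contact_force: [0.8, 0.1, -0.6]
grip_width: 13.3
finger_force: 30.0
0.89 [345.3, 61.3] ((568.19775390625, -35.164581298828125), (65.81682586669922, 115.86302947998047), 13.624357223510742)
t 24.85 pos [680.3 -20.4 129.2] rpy deg [ 1.7997e+02  1.0000e-02 -1.6625e+02] -> units [4.63 0.36 0.97] wz total units -0.06 q [-0.14  0.68  1.14  0.    1.32 -1.95]
```

View pics/w7.png

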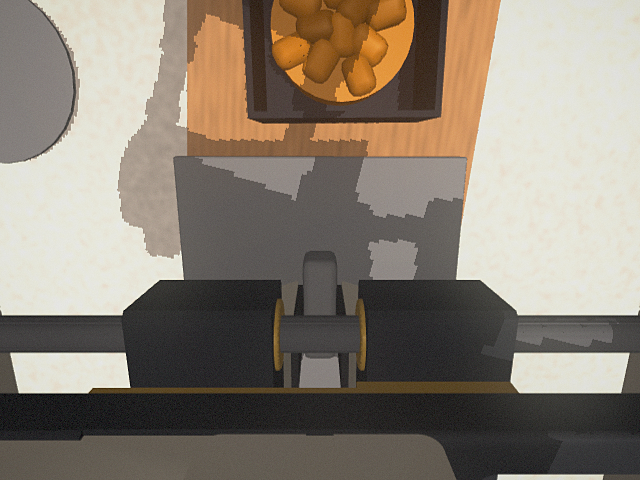

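Lid hangs level; the tub's far part shows at (345,60). Move 39 mm closer to see all of it.

```bash
python3 -m pendant '[0.5,0.2,0,0,0,0,1, 0.6,0.15,0,0,0,0,1, 0.2,0,0,0,0,0,1, 0,0,0,0,0,0,1, 0,0,0,0,0,0,1]'|sed -n 2,3p
python3 - <<'E'
from h import *
m=camera_model("wrist");im=capture("wrist")
for r in regions_of("wrist","tub_square")[:1]:
    c=max(cv2.findContours(r["pixels"].astype(np.uint8),cv2.RETR_EXTERNAL,cv2.CHAIN_APPROX_NONE)[0],key=cv2.contourArea)
    w=np.array([ray("wrist",p[0],65,m)[:2] for p in c],np.float32)
    q=cv2.minAreaRect(w);print(r["score"],r["location"],cv2.boundingRect(c),q)
for r in regions_of("wrist","lid_square")[:1]:
    c=max(cv2.findContours(r["pixels"].astype(np.uint8),cv2.RETR_EXTERNAL,cv2.CHAIN_APPROX_NONE)[0],key=cv2.contourArea)
    zz=get_obs()["tool_pos"][2]+16
    w=np.array([ray("wrist",p[0],zz,m)[:2] for p in c],np.float32)
    print("lid",r["score"],cv2.boundingRect(c),cv2.minAreaRect(w))
go(q[0][0],q[0][1],90,180+q[2])
E
```

```text
tool_pos: [640.6, -19.2, 129.5]
tcp_rot: [-3.141, 0.001, -2.9]
0.73 [321.0, 77.4] (217, 0, 209, 158) ((540.96875, -41.84324645996094), (85.73881530761719, 116.71772766113281), 13.85826301574707)
lid 0.77 (173, 155, 295, 161) ((614.518798828125, -24.516143798828125), (71.90380096435547, 123.3868408203125), 13.589454650878906)
t 25.50 pos [640.5 -19.6 129. ] rpy deg [-1.7999e+02  2.0000e-02 -1.6620e+02] -> units [3.4  0.07 1.3 ] wz total units -0.01 q [-0.15  0.61  1.28  0.    1.26 -1.96]
```

Tub centre ≈ (542.5, −41.3), yaw 13.9°, lid aligned with it. Go over and down to just above the rim.

```bash
python3 -m pendant '[0.5,0.03,0,0,0,0,1, 0.8,0,0,0,0,0,1, 0.9,0,0,0,0,0,1, 0.8,0,0,0,0,0,1, 0.34,0,0.4,0,0,0,1, 0,0,0.7,0,0,0,1, 0,0,0.5,0,0,0,1, 0,0,0.2,0,0,0,1, 0,0,0,0,0,0,1]'
python3 -c "
from h import *
go(542.5,-41.3,54.5,193.9)"
```

```text
time: 26.4
tool_pos: [542.2, -42.7, 74.4]
tcp_rot: [3.141, -0.001, -2.901]
contact_force: [0.4, 0.1, -0.8]
grip_width: 13.4
finger_force: 30.0
t 26.40 pos [542.2 -42.7  74.4] rpy deg [ 1.7997e+02 -8.0000e-02 -1.6622e+02] -> units [-0.02  0.04  0.66] wz total units -0.03 q [-0.22  0.5   1.64 -0.    1.   -2.03]
```

```bash
python3 -m pendant '[0,0.03,0.15,0,0,0,1, 0,0,0.15,0,0,0,1, 0,0,0.1,0,0,0,1, 0,0,0.1,0,0,0,1, 0,0,0,0,0,0,1]'
python3 -m pendant '[0,0,0.06,0,0,0,1, 0,0,0.06,0,0,0,1, 0,0,0,0,0,0,1]'
```

```text
time: 26.9
tool_pos: [542.0, -41.9, 59.8]
tcp_rot: [3.141, -0.001, -2.901]
contact_force: [-0.3, -0.8, -0.9]
grip_width: 13.8
finger_force: 30.0
time: 27.2
tool_pos: [542.0, -41.9, 56.3]
tcp_rot: [3.142, -0.0, -2.901]
contact_force: [0.9, 0.1, -0.3]
grip_width: 13.5
finger_force: 30.0
```

```bash
python3 -m pendant '[0,0,0.05,0,0,0,1, 0,0,0.03,0,0,0,1, 0,0,0,0,0,0,1]' | sed -n '2p;4p'
python3 -m pendant '[0,0,0,0,0,0,0.5, 0,0,0,0,0,0,0.2, 0,0,0,0,0,0,0.2, 0,0,0,0,0,0,0.2, 0,0,-0.3,0,0,0,0.2, 0,0,-0.7,0,0,0,0.2, 0,0,-1,0,0,0,0.2, -0.5,0,-1,0,0,0,0.2, -1,0,-1,0,0,0,0.2, -1,0,0,0,0,0,0.2, -0.5,0,0,0,0,0,0.2, 0,0,0,0,0,0,0.2]'
python3 - <<'E'
from h import *
m=camera_model("wrist");im=capture("wrist");im2=capture("side")
p=proj("side",[543,-42,50]);x,y=int(p[0]),int(p[1])
cv2.imwrite("pics/w8.png",np.hstack([cv2.resize(im[:300,:,::-1],(500,234)),cv2.resize(im2[y-60:y+57,x-70:x+80,::-1],(300,234),interpolation=cv2.INTER_CUBIC)]))
for t,z in [("lid_square",70),("tub_square",65)]:
  for r in regions_of("wrist",t)[:1]:
    c=max(cv2.findContours(r["pixels"].astype(np.uint8),cv2.RETR_EXTERNAL,cv2.CHAIN_APPROX_NONE)[0],key=cv2.contourArea)
    w=np.array([ray("wrist",p[0],z,m)[:2] for p in c],np.float32)
    print(t,r["score"],cv2.boundingRect(c),cv2.minAreaRect(w))
E
```

```text
tool_pos: [542.1, -41.9, 54.0]
contact_force: [-1.2, 0.7, 0.3]
time: 28.7
tool_pos: [630.8, -19.9, 174.4]
tcp_rot: [-3.141, 0.001, -2.9]
contact_force: [-0.8, -0.5, -0.6]
grip_width: 37.0
finger_force: 0.0
lid_square 0.84 (226, 8, 188, 189) ((541.8773803710938, -40.961509704589844), (122.4865493774414, 122.71792602539062), 13.7273588180542)
```

View pics/w8.png

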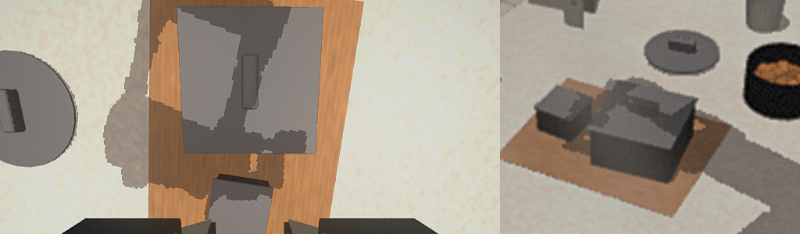

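The lid sits level and flush on the tub, on the mat in front of the small square tub (wrist view (250,80), side view (645,120)); the gripper is clear. Handing in.

```bash
python3 -c "
from plant import close_job
print(close_job())"
```

```text
the job is handed in; nothing more can be done
None
```

The square tub was pushed onto the mat in front of the small square tub, its grey square lid was put on and looked level and fully down, and the job was handed in at about 29 s; no verdict came back.

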